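# Clear a spoilt ticket pad off the counter shelf into the scrap tray

### The job

Take the rubber stamp off the ticket pad and stand it upright on the closed ink pad, and bring the scrap tray, long side first, up to the open edge of the wooden shelf, directly below the ticket pad. Only then slide the ticket pad over that open edge, without lifting it, so that it drops into the tray and lies inside it. Leave the bell, roll of tape and calculator where they are.

Things in the scene. Friction and masses are not known exactly. Their poses are not given: they have to be found in the camera images.
- riser: Wooden counter shelf (a low box), fixed, 300 (its x) x 280 (its y) x 150 mm high; origin at the centre of its underside on the counter, z up. Its flat top is at 150 mm. Lips 8 mm thick and 12 mm high run along its two ends (x = -150 and +150) and its back (y = +140); the edge at y = -140 is open, without a lip, and below it the front is closed by a board.
- open_edge (a point): Middle of the shelf's open edge, at the height of its top (150 mm); axes as the shelf's: its x runs along the edge, its -y points outward over the drop.
- ticket_pad: Stiff paper ticket pad lying flat on the shelf, 160 (its x) x 105 (its y) x 13 mm, 0.12 kg; origin at the centre of its underside, z up. Too wide to be gripped flat. At the start its x axis is within 0.15 rad of the shelf's x axis. The stamp stands on it.
- stamp: Rubber stamp, upright on the ticket pad at the start; 26 (its x) x 50 (its y) mm base 12 mm thick, with a round turned wooden handle, 24 mm in diameter from 32 mm to its top at 66 mm; origin at the centre of its underside, z up.
- ink_pad: Closed flat ink pad, loose on the counter, 62 (its x) x 92 (its y) x 18 mm; origin at the centre of its underside; its flat top is 18 mm above the origin.
- scrap_tray: Open grey scrap tray, loose on the counter, 0.45 kg, outside 236 (its x) x 186 (its y) mm, walls 8 mm thick and 50 mm high, floor 8 mm; origin at the centre of its underside, z up. A black grip bar stands above the middle of its -y wall; its +y wall is the one to bring to the shelf. It slides on the counter.
- tray_grip (a point): Centre of the tray's grip bar, 81 mm above the tray's underside and 89 mm to -y of its origin; the bar is 80 mm long along the tray's x, 12 mm thick along its y, 14 mm high (74 to 88 mm), carried by two 14 mm wide posts on the wall below. Axes as the tray's.
- bell: Counter bell, 80 mm across, 56 mm high, a bystander to be left alone; origin at the centre of its underside.
- tape_roll: Roll of tape lying flat, 96 mm across, 25 mm high, a bystander; origin at the centre of its underside.
- calculator: Desk calculator 140 (x) x 88 (y) x 15 mm, a bystander; origin at the centre of its underside.

How it is judged (in metres and radians):
On the way:
1. with the ticket pad still on the shelf, the stamp stands on the ink pad and the tray stands at the open edge in line with the ticket pad (x of stamp in the frame of ink_pad between -0.03 and 0.03 m and y of stamp in the frame of ink_pad between -0.043 and 0.043 m and z of stamp in the frame of ink_pad between 0.012 and 0.026 m and angle between stamp's own z axis and vertical below 0.15 rad and y of scrap_tray in the frame of riser between -0.285 and -0.2 m and x of ticket_pad in the frame of scrap_tray between -0.06 and 0.06 m and angle between scrap_tray's own z axis and vertical below 0.05 rad and height (world z) of ticket_pad above 0.14 m and y of ticket_pad in the frame of riser above -0.14 m), for 0.2 s.
At the end, for the whole second after the job is handed in: The pad rests inside the tray (centre within 85 mm in x, 80 mm in y of the tray's centre, under 50 mm above its underside), clear of the shelf; the stamp stands upright (tilt under 0.15 rad) on the ink pad, centre within 30 mm in x and 43 mm in y; the tray stands flat on the counter (x of ticket_pad in the frame of scrap_tray between -0.085 and 0.085 m and y of ticket_pad in the frame of scrap_tray between -0.08 and 0.08 m and z of ticket_pad in the frame of scrap_tray below 0.05 m and contact force between ticket_pad and riser below 0.05 N and linear speed of each of ticket_pad, stamp below 0.02 m/s and x of stamp in the frame of ink_pad between -0.03 and 0.03 m and y of stamp in the frame of ink_pad between -0.043 and 0.043 m and z of stamp in the frame of ink_pad between 0.012 and 0.026 m and angle between stamp's own z axis and vertical below 0.15 rad and height (world z) of scrap_tray between -0.01 and 0.01 m and angle between scrap_tray's own z axis and vertical below 0.05 rad); the robot touches nothing.
It fails at once if the ticket pad is lifted off the shelf (more than 25 mm) (height (world z) of ticket_pad above 0.175 m).
It fails at once if the bell is moved by more than 20 mm (distance of bell from where it was at the start of the episode above 0.02 m).
It fails at once if the tape roll is moved by more than 20 mm (distance of tape_roll from where it was at the start of the episode above 0.02 m).
It fails at once if the calculator is moved by more than 20 mm (distance of calculator from where it was at the start of the episode above 0.02 m).
It also fails if it takes over 59 s, if anything falls off the work surface, if the arm or the gripper's body presses on something with over 40 N, if the wrist force passes 120 N, or if a joint passes its speed limit or range.

### The arm

A 7-joint arm with a two-finger parallel gripper is mounted at the origin on a cart in front of the work surface, level with it; the furniture and walls round the work are solid. World frame = base frame: x ahead of the robot, y to its left, z up, the work surface at z = 0. Lengths are in m, angles in degrees, forces in N, time in s.
With the tool pointing down it reaches from about 0.425 to 0.875 m from the base axis. Payload 4.7 kg.
Tool frame: the origin (TCP) lies at the very end of the fingers, on their centre line; the grasp point (between the pads) lies 19 mm behind it; y points along the fingers, z is the direction in which the jaws open and shut, and the axes are right-handed (so a half turn about y gives the same grasp; the last joint's range is limited). The gripper opens to 87 mm and grips with 3 to 60 N. Pads are 19 mm wide; open, the fingers measure 117 mm over their backs; the gripper's body (75 mm by 190 mm) begins 51 mm behind the grasp point.
Start: joints at [-72.76, 18.392, -4.016, 83.108, 1.295, 78.541, -3.26], TCP at [0.184, 0.623, 0.223] pointing down, gripper open.
Joint ranges: [-163.93, 163.93], [-17.29, 119.83], [-79.2, 71.16], [3.27, 140.29], [-89.18, 269.18], [5.43, 117.66], [-154.24, 154.24]. Speed limits (degrees/s): [147.25, 147.25, 180, 180, 180, 180, 180].

### API

Orientations are given as [roll, pitch, yaw] about the fixed x, y, z axes, in that order (R = Rz(yaw) Ry(pitch) Rx(roll)).
In Python, from cell import env gives the robot as it stands.
- The arm moves only by the shell command python3 -m pendant 'ROWS' [FORCE]. ROWS is JSON, one flat list of numbers, 7 for each row, row after row: the shift along the world's x, y, z in units of 40 mm (1.0 is 40 mm), then the turn, a rotation vector about the world's x, y, z in units of 10 degrees (1.0 is 10 degrees), then the finger opening in mm, from 0 to 87. In form: [x, y, z, wx, wy, wz, jaw, x, y, z, wx, wy, wz, jaw, ...]. A call has 1 to 10 rows; each row shifts and turns the commanded pose from where the row before left it; what a row does not reach is not made up. A row lasts 1/8 s, in which the tool goes at most 62.5 mm and 10.7 degrees, less where a joint would pass 70% of its speed; a pose out of reach is approached as far as the arm can. A call is refused whole if a number of a shift passes 1 or a number of a turn 1, either way. A call with a gripper value outside its range is refused whole. The fingers move at their own pace and stop on an object; FORCE is the grip in N (left out, the last holds). Time passes only in rows, so rows that do not move let the fingers close. It gives the time, the measured TCP pose, the force and the opening at its end, in the units of the state.
- env.get_obs(): the state, without advancing time (a new reading comes with each control period).
- env.read_camera(name): name is "scene" or "top"; returns a dict with "image" (384x512x3 uint8, red, green, blue), "fx", "fy", "cx", "cy" (pixels), "cam_to_world" (4x4, takes a point from camera to world coordinates). Camera axes: x right, y up, looking along -z (the intrinsics and any distortion apply to the point x, -y, -z); pixel columns grow to the right and rows downward; lengths in m; the calibration is good to about 2 mm. A picture is of the moment at which its call begins. There is no depth.
- env.sign_off(): hands the job in, once; it reports no verdict.
The state is a dict: "time_s": time; "qpos": joint angles; "joint_velocities": joint speeds; "effort": joint torques, N m; "tool_pos": TCP position; "tool_rot": TCP orientation; "force": force on the tool from outside, world axes, zero at the start; "wrist_torque": the same for the moment, N m; "grip_width": finger opening in m.
Only numpy, scipy, OpenCV 4.12 (cv2) and the standard library are available. Lean on these libraries where they do the work, as an engineer would, in place of code of your own. Each camera call takes 0.05 s, during which the arm holds its last target.

## Working session

There is one attempt and no reset: what is moved stays moved. The work goes in short steps, Python scripts to look and compute and a shell command to move; the robot and the scene stay as the last step left them, time stands still between calls to the robot, and variables do not carry over. Pictures are saved under pics/ and viewed, and the job is handed in when it is done.

```bash
ls; mkdir -p pics; python3 - <<'E'
from cell import env
import cv2,numpy as np
o=env.get_obs();print({k:np.round(v,3) for k,v in o.items()})
for n in("scene","top"):
    c=env.read_camera(n);cv2.imwrite(f"pics/{n}0.png",c["image"][:,:,::-1]);print(n,c["fx"],c["fy"],c["cx"],c["cy"],np.round(c["cam_to_world"],3),[k for k in c])
E
```

```text
pics
{'time_s': np.float64(0.0), 'qpos': array([-72.76 ,  18.439,  -4.017,  83.173,   1.295,  78.541,  -3.26 ]), 'joint_velocities': array([-0.013, -0.063, -0.044,  0.067, -0.018, -0.041, -0.004]), 'effort': array([ 0.0000e+00, -4.9129e+01, -4.0400e-01, -3.1252e+01, -6.4000e-02,
        4.4000e-02,  0.0000e+00]), 'tool_pos': array([0.184, 0.623, 0.221]), 'tool_rot': array([-9.0108e+01, -6.0000e-03, -1.6428e+01]), 'force': array([0.491, 0.239, 0.254]), 'wrist_torque': array([-0.036,  0.049,  0.056]), 'grip_width': np.float64(0.087)}
scene 480.6573664353279 480.6573664353279 260.1891970276602 193.7529891952835 [[ 7.420e-01  4.980e-01 -4.500e-01 -2.870e-01]
 [-6.710e-01  5.500e-01 -4.980e-01 -9.350e-01]
 [-1.000e-03  6.710e-01  7.420e-01  1.586e+00]
 [ 0.000e+00  0.000e+00  0.000e+00  1.000e+00]] ['image', 'fx', 'fy', 'cx', 'cy', 'cam_to_world']
top 403.672640512109 403.672640512109 257.0292253171243 187.29481716277996 [[-0.01   0.983 -0.181  0.354]
 [-1.    -0.011 -0.004  0.054]
 [-0.006  0.181  0.983  1.491]
 [ 0.     0.     0.     1.   ]] ['image', 'fx', 'fy', 'cx', 'cy', 'cam_to_world']
```

View pics/scene0.png

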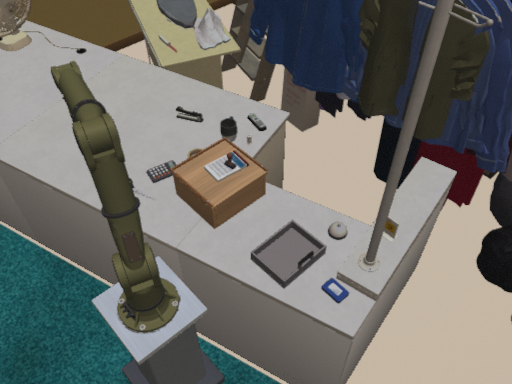

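View pics/top0.png

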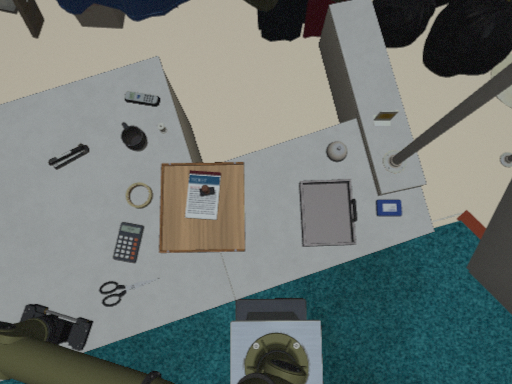

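The overview shows the shelf (top view about columns 160–245, rows 163–252), with the pad and stamp near (203,193). The tray is near (327,213) with its grip on the right, the ink pad at (388,208) and the bell at (337,151). I'll zoom in next.

```bash
python3 - <<'E'
import cv2
t=cv2.imread("pics/top0.png");s=cv2.imread("pics/scene0.png")
def crop(im,x0,y0,x1,y1,k,n):
    c=cv2.resize(im[y0:y1,x0:x1],None,fx=k,fy=k,interpolation=cv2.INTER_CUBIC)
    for x in range(-(-x0//10)*10,x1,10):
        cv2.line(c,((x-x0)*k,0),((x-x0)*k,6 if x%50 else 14),(0,0,255),1)
        if x%20==0: cv2.putText(c,str(x),((x-x0)*k,22),0,.35,(0,0,255))
    for y in range(-(-y0//10)*10,y1,10):
        cv2.line(c,(0,(y-y0)*k),(6,(y-y0)*k),(0,0,255),1)
        if y%20==0: cv2.putText(c,str(y),(8,(y-y0)*k+4),0,.35,(0,0,255))
    cv2.imwrite(n,c)
crop(t,152,155,252,260,5,"pics/t_shelf.png")
crop(t,290,130,410,255,4,"pics/t_tray.png")
crop(s,165,130,275,230,6,"pics/s_shelf.png")
crop(s,240,205,370,315,5,"pics/s_tray.png")
E
```

```text
(no output)
```

View pics/t_shelf.png

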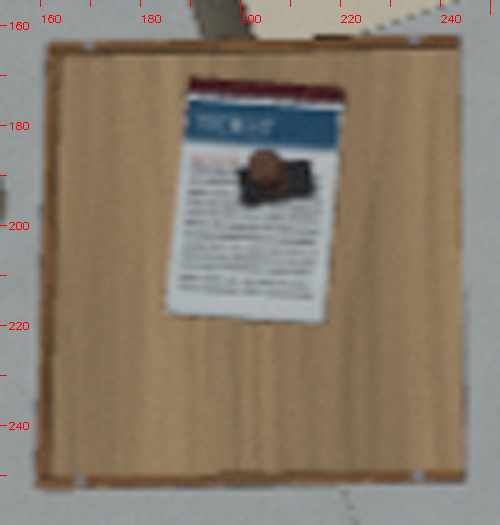

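View pics/t_tray.png

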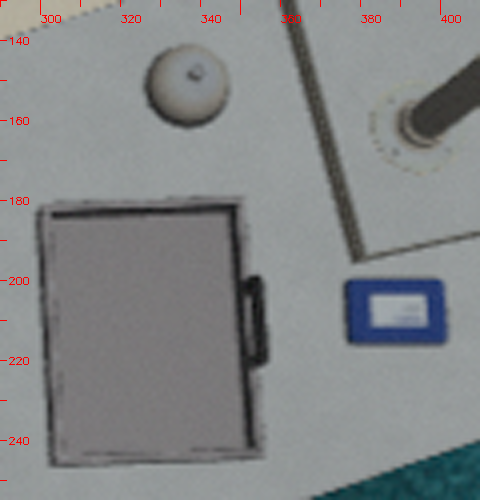

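View pics/s_shelf.png

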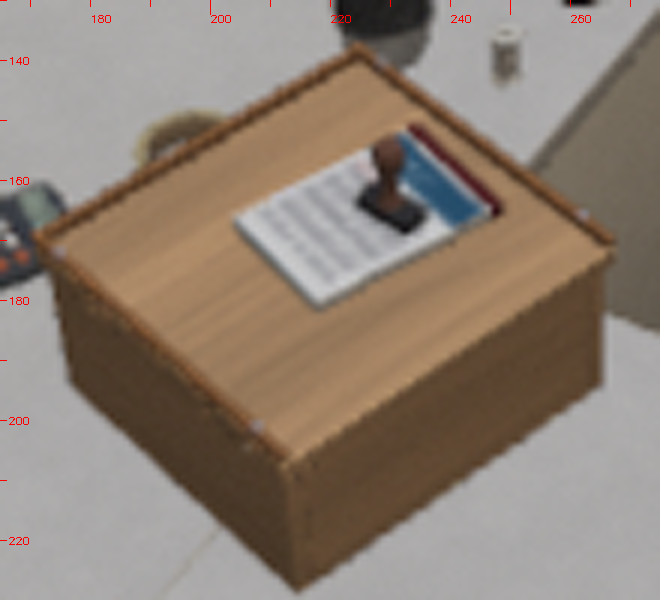

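View pics/s_tray.png

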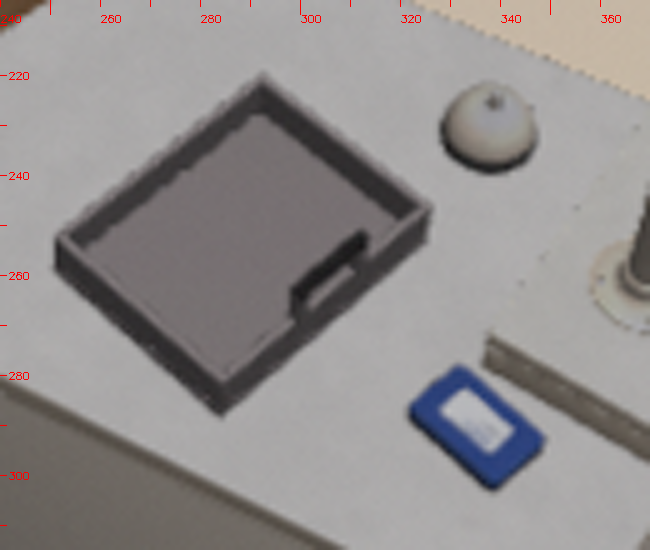

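```bash
cat > h.py <<'E'
from cell import env
import cv2,numpy as np,pickle,os
from scipy.optimize import least_squares
def cams():
    if os.path.exists('cams.pkl'): return pickle.load(open('cams.pkl','rb'))
    d={n:{k:v for k,v in env.read_camera(n).items() if k!='image'} for n in('top','scene')}
    pickle.dump(d,open('cams.pkl','wb'));return d
C=cams()
def proj(n,P):
    c=C[n];T=np.linalg.inv(c['cam_to_world']);p=np.atleast_2d(P)@T[:3,:3].T+T[:3,3]
    return np.c_[c['cx']+c['fx']*p[:,0]/-p[:,2],c['cy']-c['fy']*p[:,1]/-p[:,2]]
def ray(n,u,v,z):
    c=C[n];T=c['cam_to_world'];d=T[:3,:3]@np.array([(u-c['cx'])/c['fx'],-(v-c['cy'])/c['fy'],-1]);o=T[:3,3]
    return o+d*(z-o[2])/d[2]
def fit(obs,z0=0,p0=(.5,0,0)):
    # obs: (cam,u,v,lx,ly,lz)
    L=np.array([o[3:] for o in obs]);uv=np.array([o[1:3] for o in obs])
    def pts(p):
        c,s=np.cos(p[2]),np.sin(p[2]);return np.c_[p[0]+c*L[:,0]-s*L[:,1],p[1]+s*L[:,0]+c*L[:,1],z0+L[:,2]]
    def r(p):
        w=pts(p);return np.concatenate([proj(o[0],w[i])[0]-uv[i] for i,o in enumerate(obs)])
    s=least_squares(r,p0,loss='soft_l1');R=s.fun if False else r(s.x).reshape(-1,2)
    return s.x,R
def show(n,f,im=None):
    pass
def crop(n,x0,y0,x1,y1,k,f,P=None):
    im=env.read_camera(n)['image'][:,:,::-1]
    c=cv2.resize(im[y0:y1,x0:x1],None,fx=k,fy=k,interpolation=cv2.INTER_CUBIC)
    for x in range(-(-x0//10)*10,x1,10):
        cv2.line(c,((x-x0)*k,0),((x-x0)*k,6),(0,0,255),1)
        if x%20==0: cv2.putText(c,str(x),((x-x0)*k,20),0,.35,(0,0,255))
    for y in range(-(-y0//10)*10,y1,10):
        cv2.line(c,(0,(y-y0)*k),(6,(y-y0)*k),(0,0,255),1)
        if y%20==0: cv2.putText(c,str(y),(8,(y-y0)*k+4),0,.35,(0,0,255))
    if P is not None:
        for u,v in proj(n,P): cv2.circle(c,(int((u-x0+.5)*k),int((v-y0+.5)*k)),2,(0,255,0),-1)
    cv2.imwrite('pics/'+f,c)
E
python3 - <<'E'
from h import *
np.set_printoptions(suppress=True,precision=4)
def q(cam,pts,hx,hy,z):
    return [(cam,u,v,sx*hx,sy*hy,z) for (u,v),(sx,sy) in zip(pts,[(1,1),(1,-1),(-1,1),(-1,-1)])]
A={}
A['shelf']=(q('top',[(161.5,163.5),(244,162.5),(159.5,252.5),(245,251.5)],.15,.14,.162)+q('scene',[(224,137),(267,170),(170,169.5),(213.5,207)],.15,.14,.162),0)
A['pad']=(q('top',[(190,170.5),(220.5,172.5),(185,217.5),(216.5,219.5)],.08,.0525,.013)+q('scene',[(232.5,151),(247.5,165),(203,166.5),(216.5,180.5)],.08,.0525,.013),.15)
A['tray']=(q('top',[(297.5,181.5),(348,180),(300.5,246),(353,244)],.118,.093,.05)+q('scene',[(290.5,220.5),(324.5,246.5),(251,253),(282,281.5)],.118,.093,.05),0)
A['ink']=(q('top',[(373.5,199.5),(399,199.5),(374,216),(399,216)],.031,.046,.018)+q('scene',[(330,278),(347,293),(319.5,286.5),(336.5,302)],.031,.046,.018),0)
for k,(o,z) in A.items():
    p,R=fit(o,z);print(k,p[:2],np.degrees(p[2]));print(R.T)
print('stamptop',ray('top',203,188,.229),ray('scene',228,154,.229))
print('base',[ray('top',u,v,.175)[:2] for u,v in[(197.5,188.5),(212,187),(213,194),(199,196)]])
print('base',[ray('scene',u,v,.175)[:2] for u,v in[(228,159),(235.5,166),(232,169),(224.5,163)]])
print('bell',ray('top',334.5,151,.03),ray('scene',338,230,.03))
print('pole',[ray('top',393,163,z) for z in(0,.1)],[ray('scene',370,262,z) for z in(0,.1)])
print('platform corner top',[ray('top',378,194,z)[:2] for z in(0,.05,.1)],[ray('scene',338,273,z)[:2] for z in(0,.05,.1)])
E
```

```text
shelf [0.5366 0.2402] 0.5371556478582514
[[ 0.2925  0.3805  0.0976  0.6099  0.0255 -0.0909 -1.1074 -2.6692]
 [-0.2534 -0.903   0.3821 -0.2874  0.0554 -0.3468 -0.2419 -0.4007]]
pad [0.575  0.2396] -4.433394722488466
[[-0.1596  0.3377  0.1047  0.2682  0.7535  0.1984 -0.7015 -0.1523]
 [ 0.0117  0.028   0.1873  0.3153 -0.5676 -1.1877 -0.2155  0.0595]]
tray [ 0.5259 -0.1858] 1.327368143732568
[[ 0.7548  1.3582  1.186   1.3253 -0.5338 -0.5141 -3.3611 -0.4163]
 [-0.6199 -0.8259  0.3666  0.6096 -1.7816 -1.0834 -1.8405 -0.356 ]]
ink [ 0.5439 -0.418 ] -1.109789704302214
[[ 1.1898  0.7363  1.4216  1.6595 -0.7349  0.3335 -1.6555 -0.6092]
 [-0.1531  0.0641  0.1191  0.346  -2.2343 -1.2306 -1.4458 -0.4475]]
stamptop [0.5862 0.2312 0.229 ] [0.5851 0.2271 0.229 ]
base [array([0.5946, 0.257 ]), array([0.5992, 0.2089]), array([0.5756, 0.2054]), array([0.5694, 0.2516])]
base [array([0.6001, 0.2496]), array([0.5964, 0.196 ]), array([0.5743, 0.1922]), array([0.5738, 0.2407])]
bell [ 0.7581 -0.2306  0.03  ] [ 0.7577 -0.2531  0.03  ]
pole [array([ 0.7169, -0.4558,  0.    ]), array([ 0.6926, -0.4216,  0.1   ])] [array([ 0.7517, -0.431 ,  0.    ]), array([ 0.6862, -0.4628,  0.1   ])]
platform corner top [array([ 0.5985, -0.3915]), array([ 0.5903, -0.3765]), array([ 0.5821, -0.3616])] [array([ 0.62  , -0.3804]), array([ 0.5914, -0.3979]), array([ 0.5628, -0.4154])]
```

```bash
python3 -m pendant '[0.9,-0.9,0.4,0,0,0.2,87, 1,-1,0.4,0,0,0.2,87, 1,-1,0.4,0,0,0.2,87, 1,-1,0.3,0,0,0.2,87, 1,-1,0.3,0,0,0.2,87, 1,-1,0.2,0,0,0.2,87, 1,-1,0,0,0,0.2,87, 1,-1,0,0,0,0.2,87, 1,-1,0,0,0,0.15,87, 1,-0.9,0,0,0,0,87]'; python3 - <<'E'
from h import *
o=env.get_obs();print(o['tool_pos'],o['tool_rot'],o['qpos'])
crop('top',130,130,290,260,5,'t1.png');crop('scene',150,60,290,230,4,'s1.png')
E
```

```text
time_s: 1.45
tool_pos: [0.581, 0.2297, 0.3026]
tool_rot: [-90.0, -0.0, 1.1]
force: [0.5, 0.5, 1.1]
grip_width: 0.0867
[0.58101098 0.22972491 0.30262254] [-8.99930373e+01 -1.12600633e-02  1.05549254e+00] [-36.57412304  13.91445213  15.54861907  80.26499509  -3.70617133
  86.3057268   69.83318384]
```

View pics/t1.png

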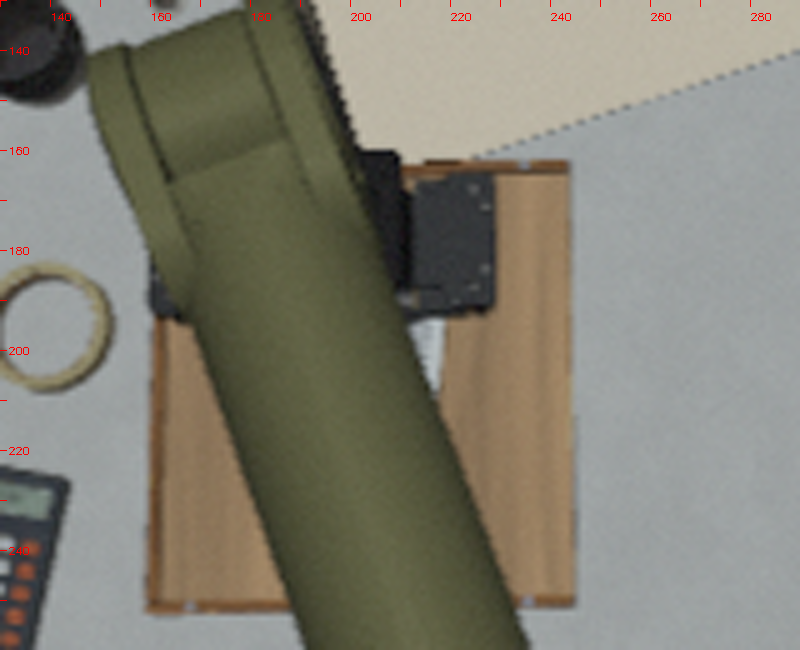

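View pics/s1.png

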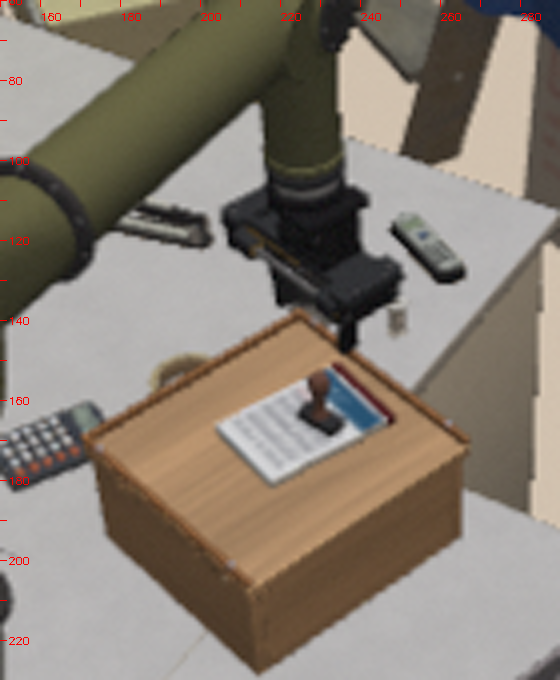

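The gripper is over the stamp. One fingertip shows in the scene view at about (234.5,147), and the stamp is still upright at (228,155). I'll check the calibration against the fingertip.

```bash
python3 - <<'E'
from h import *
print(proj('scene',[[.581,.2297-.0435,.3026],[.581,.2297-.0585,.3026],[.581,.2297+.05,.3026]]))
print(proj('scene',[[.585,.229,.229],[.581,.2297,.229]]),proj('top',[[.585,.229,.229],[.7,-.44,.05],[.7,-.44,.6]]),proj('scene',[[.7,-.44,.05],[.7,-.44,.8]]))
E
```

```text
[[232.86911019 146.11134749]
 [235.3166662  148.01798396]
 [218.03576715 134.55623178]]
[[227.69495882 153.77400225]
 [226.83555202 154.13536852]] [[203.6792543  188.35674003]
 [393.44665197 164.25983366]
 [470.77577717 107.94962282]] [[365.39403492 263.67041655]
 [411.21871764 104.34337341]]
```

```bash
python3 -m pendant '[0.1,0,-0.75,0,0,0,87, 0,0,-1,0,0,0,87, 0,0,-0.7,0,0,0,87, 0,0,-0.3,0,0,0,87, 0,0,0,0,0,0,22, 0,0,0,0,0,0,20, 0,0,0,0,0,0,20, 0,0,0,0,0,0,20, 0,0,0,0,0,0,20, 0,0,0,0,0,0,20]' 20
```

```text
time_s: 2.8
tool_pos: [0.5839, 0.2315, 0.1926]
tool_rot: [-90.0, -0.0, 1.1]
force: [-0.4, 0.2, 0.5]
grip_width: 0.0351
```

```bash
python3 -m pendant '[0,0,0,0,0,0,15, 0,0,0,0,0,0,15, 0,0,0,0,0,0,15, 0,0,0,0,0,0,15, 0,0,0,0,0,0,15]' 20
```

```text
time_s: 3.42
tool_pos: [0.584, 0.2314, 0.1926]
tool_rot: [-90.0, -0.0, 1.1]
force: [-0.2, -0.4, 0.5]
grip_width: 0.0216
```

```bash
python3 -m pendant '[0,0,0,0,0,0,15, 0,0,0.3,0,0,0,15, 0,0,0.7,0,0,0,15, 0,0,1,0,0,0,15]' 20; python3 - <<'E'
from h import *
crop('scene',150,60,290,230,4,'s2.png')
E
```

```text
time_s: 3.92
tool_pos: [0.5832, 0.2316, 0.2729]
tool_rot: [-90.0, 0.1, 1.1]
force: [0.1, -0.3, -0.3]
grip_width: 0.0217
```

View pics/s2.png

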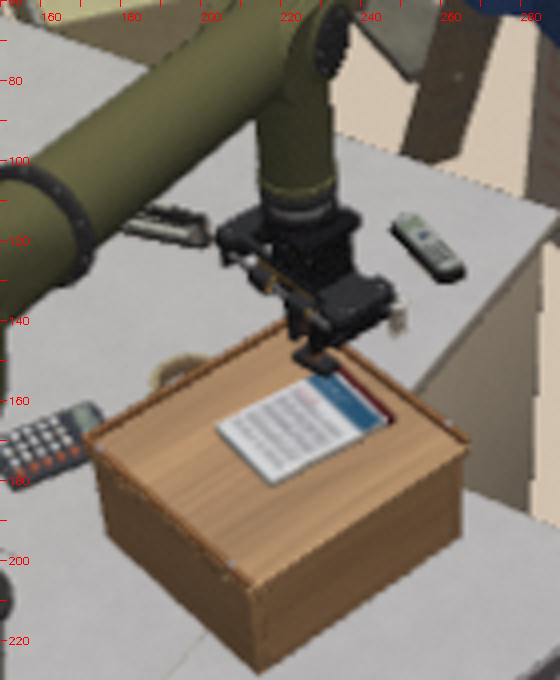

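The stamp is lifted clear, hanging at about (228,150), and the pad has stayed flat. Next I carry it to the ink pad.

```bash
python3 -m pendant '[0,-0.6,0.4,0,0,0,15, 0,-1,0,0,0,0,15, 0,-1,0,0,0,0,15, 0,-1,0,0,0,0,15, 0,-1,0,0,0,0,15, 0,-1,0,0,0,0,15, 0,-1,0,0,0,0,15, 0,-1,0,0,0,0,15, 0,-1,0,0,0,0,15, 0,-1,0,0,0,0,15]' 20;  python3 -m pendant '[-0.2,-1,0,0,0,0,15, -0.2,-1,-0.4,0,0,0,15, -0.2,-1,-0.5,0,0,0,15, -0.2,-1,-0.5,0,0,0,15, -0.2,-1,-0.5,0,0,0,15, 0,-1,-0.5,0,0,0,15, 0,-0.6,-0.5,0,0,0,15, 0,0,0,0,0,0,15]' 20; python3 - <<'E'
from h import *
o=env.get_obs();print(o['tool_pos'],o['tool_rot'],o['qpos'])
crop('scene',240,170,400,320,5,'s3.png')
E
```

```text
time_s: 5.22
tool_pos: [0.5825, -0.1555, 0.2887]
tool_rot: [-90.0, 0.0, 1.0]
force: [-0.9, -0.1, -1.5]
grip_width: 0.0216
time_s: 6.22
tool_pos: [0.54, -0.4192, 0.1705]
tool_rot: [-89.9, 0.3, 0.8]
force: [0.3, 0.4, -0.2]
grip_width: 0.0216
[ 0.53998571 -0.41921349  0.17054068] [-89.94900999   0.28750114   0.75842275] [ 10.17039766  26.97238537  35.11558883  82.60927904 -15.46465282
  75.56127251 137.01718685]
```

View pics/s3.png

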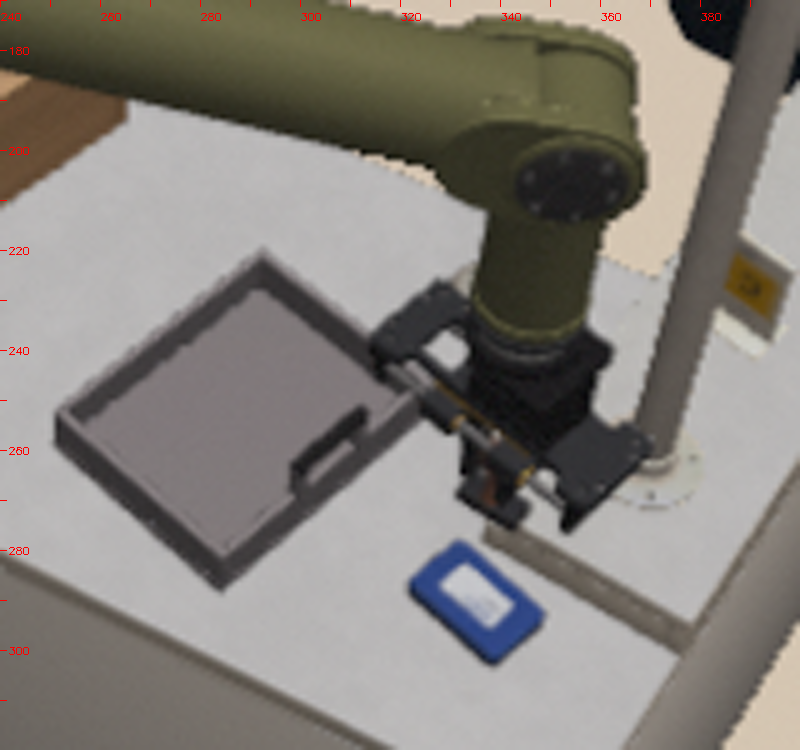

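The stamp hangs upright above and in line with the ink pad, whose centre in the scene view is about (334,290). Lowering it.

```bash
python3 -m pendant '[0.1,0,-0.6,0,0,0,15, 0,0,-0.9,0,0,0,15, 0,0,-0.7,0,0,0,15, 0,0,-0.4,0,0,0,15, 0,0,-0.1,0,0,0,15, 0,0,0,0,0,0,15]'; python3 - <<'E'
from h import *
o=env.get_obs();print(o['tool_pos'],o['force'])
crop('scene',290,220,390,320,6,'s4.png')
crop('top',330,150,430,250,6,'t4.png')
E
```

```text
time_s: 7.02
tool_pos: [0.5485, -0.4167, 0.0657]
tool_rot: [-90.0, -0.1, 1.1]
force: [-0.8, 0.6, 0.2]
grip_width: 0.0216
[ 0.54852832 -0.41667721  0.06574112] [-0.75851933  0.64964651  0.23071262]
```

View pics/s4.png

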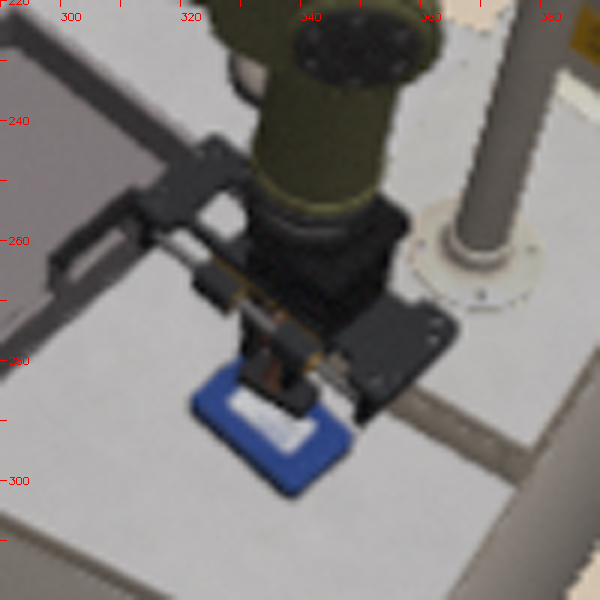

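View pics/t4.png

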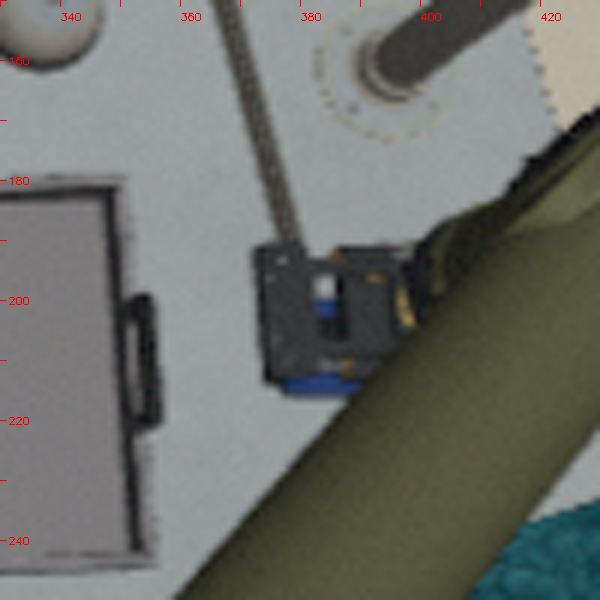

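```bash
python3 - <<'E'
from h import *
P=np.array([.5485,-.4167])
for z in(.018,.03,.048): print(z,proj('scene',[[*P,z]]))
for dx,dy in((.005,0),(-.005,0),(0,.01)): print(proj('scene',[[P[0]+dx,P[1]+dy,.018]]))
for c in ((322.5-1.5+0,287),):pass
# ink top-face corners in s4 (edge coords -0.5)
print([ray('scene',u-.5,v-.5,.018)[:2] for u,v in [(330.5,279.5),(347.5,293),(320.5,287),(337,299.5)]])
print([ray('top',u-.5,v-.5,.018)[:2] for u,v in [(373.5,199.5),(399,199.5),(374,216),(399,216)]])
E
```

```text
0.018 [[333.08168497 287.43748581]]
0.03 [[333.44295153 285.74039204]]
0.048 [[333.99164705 283.1628278 ]]
[[333.98127345 286.65531506]]
[[332.17984262 288.22161624]]
[[331.09076039 285.71185612]]
[array([ 0.567189  , -0.38418945]), array([ 0.57070436, -0.4658193 ]), array([ 0.51519477, -0.38112747]), array([ 0.5215038 , -0.45787042])]
[array([ 0.57710718, -0.36649866]), array([ 0.57611503, -0.4602263 ]), array([ 0.51610423, -0.36455991]), array([ 0.51516181, -0.45576775])]
```

The camera rays put the ink pad centre at about (0.545, -0.417), and the stamp sits within 5 mm of it. I'll set it down.

```bash
python3 -m pendant '[-0.05,0,-0.2,0,0,0,15, 0,0,-0.15,0,0,0,15, 0,0,0,0,0,0,15]'; python3 -m pendant '[0,0,-0.05,0,0,0,15, 0,0,0,0,0,0,15]'
```

```text
time_s: 7.5
tool_pos: [0.5454, -0.4161, 0.0496]
tool_rot: [-89.9, 0.1, 1.1]
force: [0.2, 0.9, -1.0]
grip_width: 0.0215
time_s: 7.75
tool_pos: [0.5459, -0.4165, 0.0485]
tool_rot: [-90.0, 0.0, 1.1]
force: [-0.3, -0.6, -0.2]
grip_width: 0.0213
```

```bash
python3 -m pendant '[0,0,-0.04,0,0,0,15, 0,0,0,0,0,0,15]'; python3 -m pendant '[0,0,-0.04,0,0,0,15, 0,0,0,0,0,0,15]'
```

```text
time_s: 8.0
tool_pos: [0.5464, -0.417, 0.0478]
tool_rot: [-90.0, -0.1, 1.1]
force: [-0.7, -0.7, 3.9]
grip_width: 0.0217
time_s: 8.25
tool_pos: [0.5467, -0.4179, 0.0473]
tool_rot: [-90.1, -0.1, 1.1]
force: [-0.7, -0.6, 7.6]
grip_width: 0.022
```

```bash
python3 -m pendant '[0,0,0.03,0,0,0,50, 0,0,0,0,0,0,50, 0,0,0,0,0,0,60, 0,0,0,0,0,0,60, 0,0,0,0,0,0,60, 0,0,0,0,0,0,60]'; python3 -m pendant '[0,0,0.3,0,0,0,60, 0,0,0.8,0,0,0,70, 0,0,1,0,0,0,80, 0,0.5,0.5,0,0,0,80, 0,1,0,0,0,0,80, 0,1,0,0,0,0,80]'; python3 - <<'E'
from h import *
o=env.get_obs();print(o['tool_pos'],o['force'],o['qpos'])
crop('scene',250,200,390,320,5,'s5.png')
crop('top',290,150,410,250,6,'t5.png')
E
```

```text
time_s: 9.0
tool_pos: [0.5459, -0.4165, 0.0466]
tool_rot: [-90.0, -0.0, 1.1]
force: [0.2, 1.0, 0.8]
grip_width: 0.0592
time_s: 9.75
tool_pos: [0.5461, -0.3161, 0.1521]
tool_rot: [-90.0, -0.1, 1.0]
force: [-0.0, -0.3, 0.1]
grip_width: 0.08
[ 0.54612065 -0.31610759  0.15206023] [-0.03643383 -0.27034281  0.10741925] [  0.18691641  20.49578819  34.38199753  92.49331848 -12.13054925
  70.65418994 127.90427682]
```

View pics/s5.png

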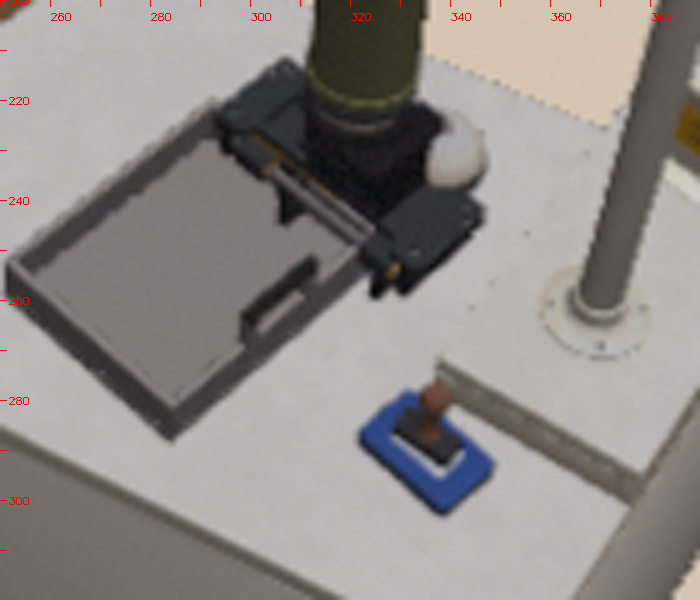

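View pics/t5.png

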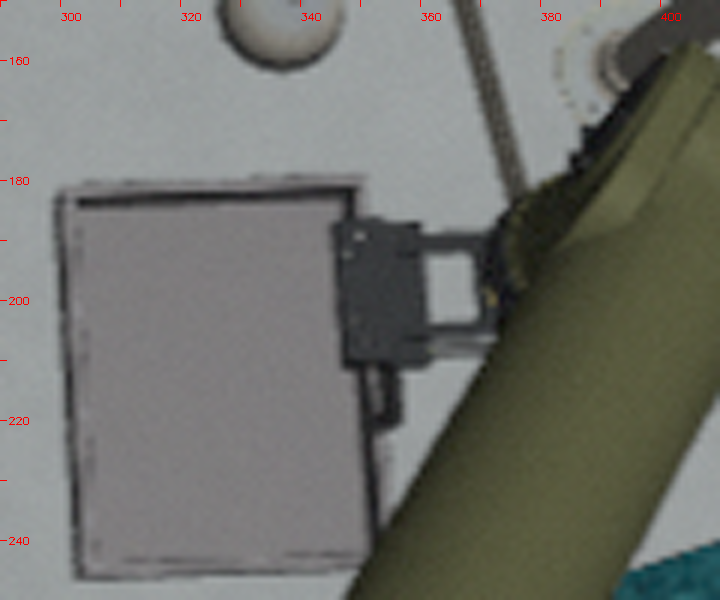

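The stamp stands upright on the ink pad, with its handle top at about (334,279) and its base inside the pad outline. Now I locate the grip bar.

```bash
python3 - <<'E'
from h import *
for z in (.088,):
  print([ray('top',u-.5,v-.5,z)[:2] for u,v in [(353,200),(353.5,221)]], [ray('scene',u-.5,v-.5,z)[:2] for u,v in [(311,252),(298,262.5)]])
t=np.radians(1.3);print(.5259+.089*np.sin(t),-.1858-.089*np.cos(t))
print(proj('scene',[[.524+sx*.04,-.2748,.088] for sx in(1,-1)]),proj('top',[[.524+sx*.04,-.2748,.088] for sx in(1,-1)]))
E
```

```text
[array([ 0.56547667, -0.2746042 ]), array([ 0.49168487, -0.27246494])] [array([ 0.56422945, -0.27735228]), array([ 0.49399023, -0.27788613])]
0.5279191726879776 -0.27477709222972013
[[309.97133086 251.12300975]
 [295.01137695 262.99460192]] [[352.57799027 199.91563451]
 [353.78997209 222.70252539]]
```

```bash
python3 -m pendant '[-0.45,1,0,0,0,0,80, 0,0,0,0,0,0,80, 0,0,-0.8,0,0,0,80, 0,0,-0.9,0,0,0,80, 0,0,-0.5,0,0,0,60, 0,0,0,0,0,0,40, 0,0,0,0,0,0,20, 0,0,0,0,0,0,5, 0,0,0,0,0,0,5]' 30; python3 -m pendant '[0,0,0,0,0,0,5, 0,0,0,0,0,0,5, 0,0,0,0,0,0,5, 0,0,0,0,0,0,5]' 30;python3 - <<'E'
from h import *
crop('scene',230,190,370,300,5,'s6.png')
E
```

```text
time_s: 10.98
tool_pos: [0.5285, -0.2768, 0.0636]
tool_rot: [-90.0, -0.1, 1.1]
force: [0.4, -0.3, -0.0]
grip_width: 0.0377
time_s: 11.48
tool_pos: [0.5278, -0.2777, 0.0628]
tool_rot: [-90.1, -0.0, 1.0]
force: [-0.3, -4.2, 0.0]
grip_width: 0.0117
```

View pics/s6.png

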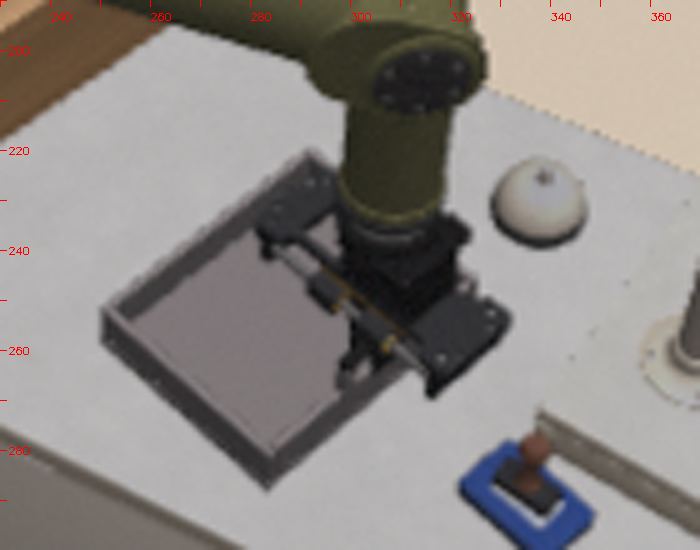

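The bar is gripped, with the jaw reading 11.7 mm for a 12 mm bar. The tray hasn't turned. I'll push it towards the shelf.

```bash
python3 -m pendant '[0,0.2,0,0,0,0,5, 0,0.4,0,0,0,0,5, 0.1,0.6,0,0,0,0,5, 0.25,0.7,0,0,0,0,5, 0.3,0.7,0,0,0,0,5, 0.25,0.7,0,0,0,0,5, 0.2,0.6,0,0,0,0,5, 0.05,0.4,0,0,0,0,5, 0,0.2,0,0,0,0,5, 0,0,0,0,0,0,5]' 30;python3 - <<'E'
from h import *
o=env.get_obs();print(o['tool_pos'],o['qpos'])
crop('scene',190,130,330,270,5,'s7.png')
crop('top',150,150,300,260,5,'t7.png')
E
```

```text
time_s: 12.78
tool_pos: [0.5739, -0.095, 0.0628]
tool_rot: [-89.9, -0.0, 1.1]
force: [-0.9, 1.7, 2.7]
grip_width: 0.0118
[ 0.57391851 -0.09496472  0.06277172] [-17.5239176   19.02246516  28.72033302 104.30277456 -10.64050715
  59.31941292 106.44093859]
```

View pics/s7.png

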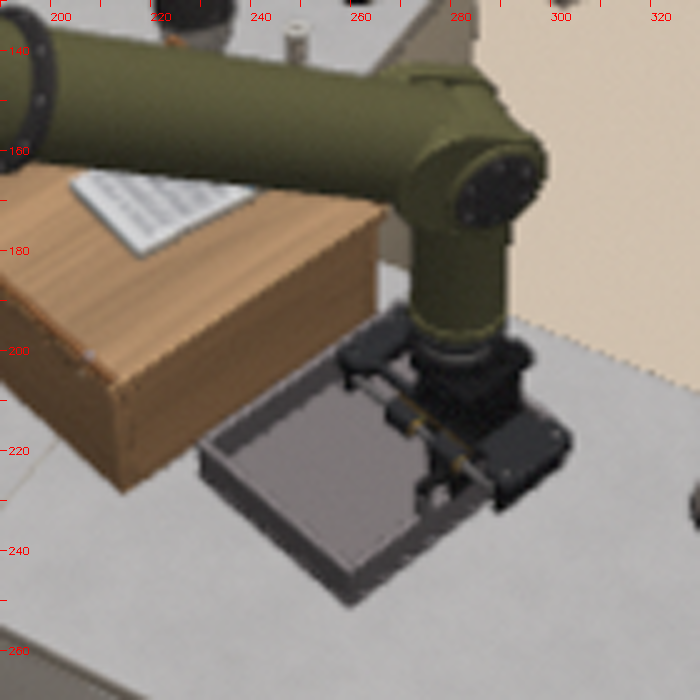

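View pics/t7.png

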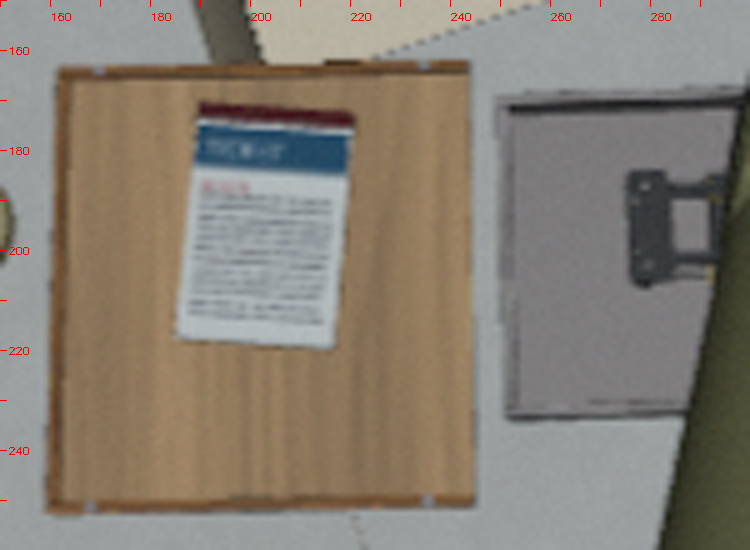

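The tray is close to the shelf. Its +y rim is at columns 248–250 in the top view, and the shelf edge is at about 244. The pad hasn't moved. I'll work out the remaining gap.

```bash
python3 - <<'E'
from h import *
f=lambda c,u,v,z:np.round(ray(c,u-.5,v-.5,z)[:2],4)
print('rim+y top',f('top',247.5,169,.05),f('top',250,234,.05))
print('rim scene',f('scene',228.5,218.5,.05),f('scene',268.5,190.5,.05))
print('edge top',f('top',244,163,.162),f('top',245,251,.162),f('top',243.5,205,.15))
print('edge scene',f('scene',213,207,.15),f('scene',266.5,172,.15),'foot',f('scene',214.5,228,0))
print('pad corners',[f('top',*p,.163) for p in[(190,170.5),(221,172.5),(185,217.5),(216.5,219.5)]])
E
```

```text
rim+y top [0.69   0.0962] [0.4529 0.0885]
rim scene [0.4552 0.084 ] [0.6837 0.0884]
edge top [0.6848 0.1046] [0.3903 0.1024] [0.5431 0.1073]
edge scene [0.3988 0.1035] [0.6859 0.1049] foot [0.4033 0.1169]
pad corners [array([0.6606, 0.287 ]), array([0.6525, 0.1822]), array([0.5016, 0.3002]), array([0.4939, 0.196 ])]
```

```bash
python3 -m pendant '[0.05,0.1,0,0,0,0,5, 0.05,0.12,0,0,0,0,5, 0,0,0,0,0,0,5]'; python3 - <<'E'
from h import *
crop('scene',190,130,330,270,5,'s8.png')
crop('top',150,150,300,260,5,'t8.png')
E
```

```text
time_s: 13.25
tool_pos: [0.5771, -0.0904, 0.0628]
tool_rot: [-90.1, 0.1, 1.0]
force: [-2.9, -4.4, 5.2]
grip_width: 0.0119
```

View pics/t8.png

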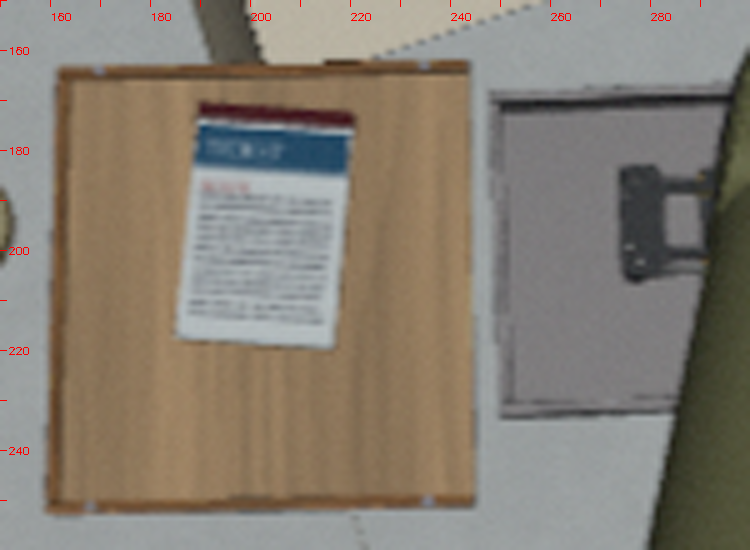

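View pics/s8.png

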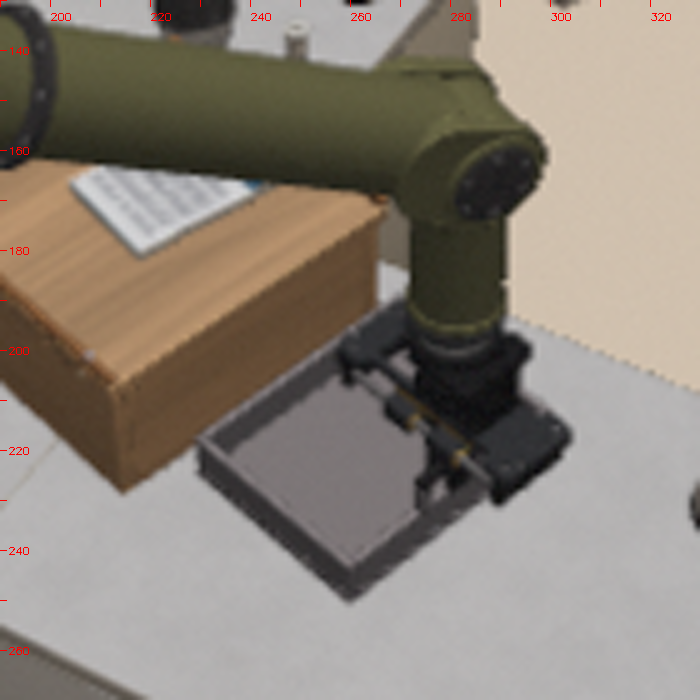

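The gap is now under about 10 mm. One more small nudge, then release and rise.

```bash
python3 -m pendant '[0,0.09,0,0,0,0,5, 0,0,0,0,0,0,5, 0,0,0,0,0,0,50, 0,0,0,0,0,0,50, 0,0,0,0,0,0,50, 0,0,0,0,0,0,50, 0,0,0,0,0,0,50, 0,0,0.3,0,0,0,50, 0,0,0.7,0,0,0,50, 0,0,1,0,0,0,60]'; python3 -m pendant '[0,0,1,0,0,0,70, 0,0,1,0,0,0,70, 0,0,1,0,0,-1,70, 0,0,0.8,0,0,-1,70, 0,0.5,0,0,0,-1,70, 0,0.5,0,0,0,-1,70, 0,0.5,0,0,0,-1,70, 0,0.5,0,0,0,-1,70, 0,0.5,0,0,0,-1,70, 0,1,0,0,0,-1,70]';python3 - <<'E'
from h import *
o=env.get_obs();print(o['tool_pos'],o['qpos'])
crop('top',150,150,310,260,5,'t9.png')
crop('scene',170,110,370,310,3,'s9.png')
E
```

```text
time_s: 14.6
tool_pos: [0.5772, -0.0841, 0.1433]
tool_rot: [-90.0, 0.1, 1.1]
force: [0.3, 0.7, -0.1]
grip_width: 0.0541
time_s: 15.85
tool_pos: [0.5781, 0.0544, 0.2959]
tool_rot: [-89.9, -0.0, -79.5]
force: [0.2, 1.0, 0.4]
grip_width: 0.07
[0.5780558  0.05435658 0.29588867] [-35.87652053   8.78140984  31.68378848  87.90644121  -4.59095892
  84.52430353   6.44372347]
```

View pics/t9.png

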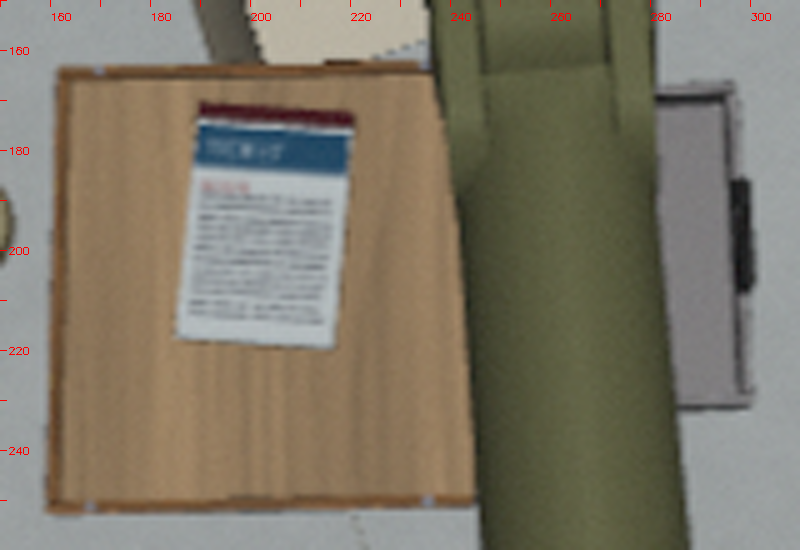

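View pics/s9.png

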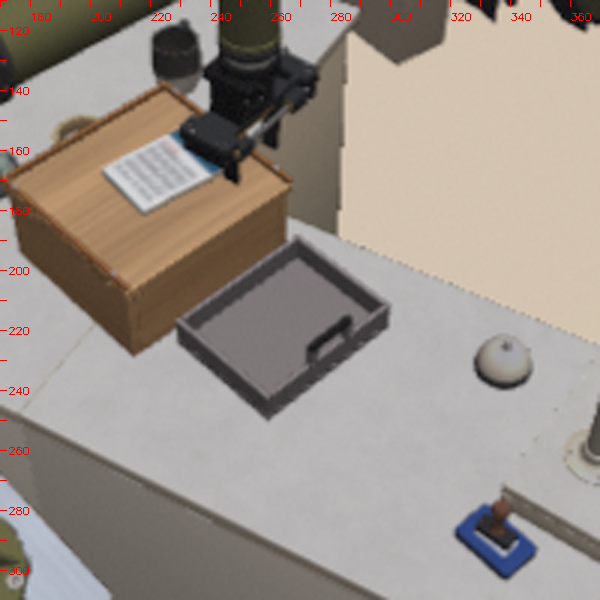

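The tray is released beside the shelf edge, in line with the pad, and the stamp is still upright. Next I go behind the pad with the jaws along x.

```bash
python3 -m pendant '[0,1,0,0,0,-1,70, 0,1,0,0,0,0,70, 0,1,0,0,0,0,70, 0,1,0,0,0,0,70, 0,1,0,0,0,0,70, 0,1,0,0,0,0,70, 0,1,0,0,0,0,70, 0,0,0,0,0,0,70, 0,0,-0.6,0,0,0,70, 0,0,-0.9,0,0,0,70]'; python3 -m pendant '[0,0,-0.9,0,0,0,70, 0,0,-0.6,0,0,0,70, 0,0,0,0,0,0,70]';python3 - <<'E'
from h import *
o=env.get_obs();print(o['tool_pos'],o['qpos'])
crop('top',130,130,270,260,5,'t10.png')
crop('scene',160,60,290,220,4,'s10.png')
E
```

```text
time_s: 17.2
tool_pos: [0.5794, 0.3347, 0.2362]
tool_rot: [-89.8, 0.1, -89.0]
force: [0.7, 0.5, -0.8]
grip_width: 0.0701
time_s: 17.58
tool_pos: [0.5771, 0.3339, 0.1731]
tool_rot: [-90.2, -0.2, -89.0]
force: [0.6, 0.7, 0.8]
grip_width: 0.0699
[0.57714844 0.33387947 0.17309865] [-49.97746353  22.87983031  23.24956817  84.87590269  -9.10427248
  74.34011722 -24.85007621]
```

View pics/s10.png

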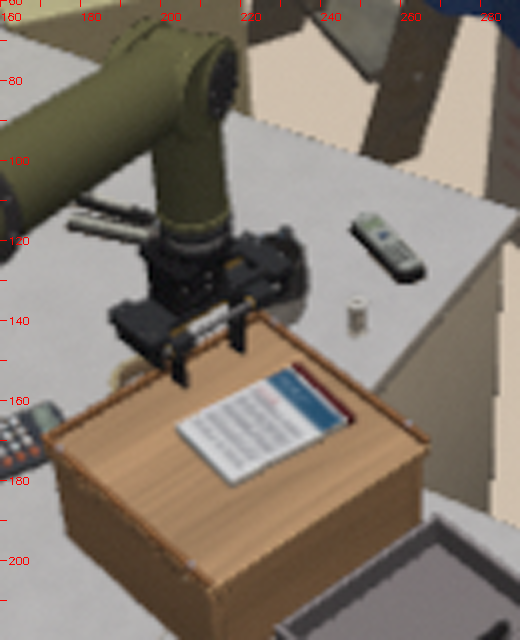

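View pics/t10.png

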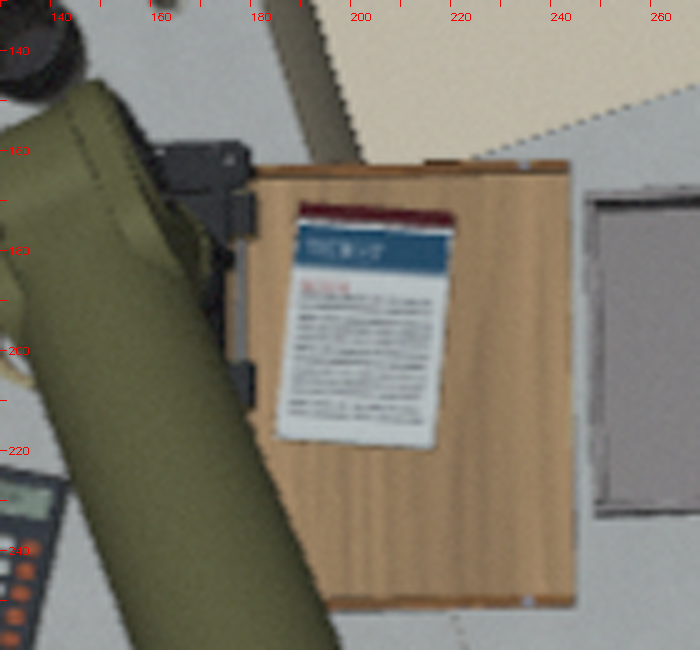

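The fingers are behind the pad and inside the back lip, and the pad is undisturbed. I'll lower the last 16 mm and make first contact slowly.

```bash
python3 -m pendant '[0,0,-0.3,0,0,0,70, 0,0,-0.1,0,0,0,70, 0,0,0,0,0,0,70]'; python3 -m pendant '[0,-0.3,0,0,0,0,70, 0,-0.3,0,0,0,0,70, 0,-0.3,0,0,0,0,70, 0,-0.3,0,0,0,0,70, 0,-0.3,0,0,0,0,70, 0,0,0,0,0,0,70]';python3 - <<'E'
from h import *
crop('top',130,130,270,260,5,'t11.png')
crop('scene',160,60,290,220,4,'s11.png')
E
```

```text
time_s: 18.05
tool_pos: [0.5777, 0.3358, 0.1582]
tool_rot: [-90.0, -0.0, -88.9]
force: [0.8, -0.1, 0.0]
grip_width: 0.0704
time_s: 18.8
tool_pos: [0.5783, 0.274, 0.1588]
tool_rot: [-90.0, -0.0, -89.1]
force: [0.9, 0.2, 0.3]
grip_width: 0.0706
```

View pics/s11.png

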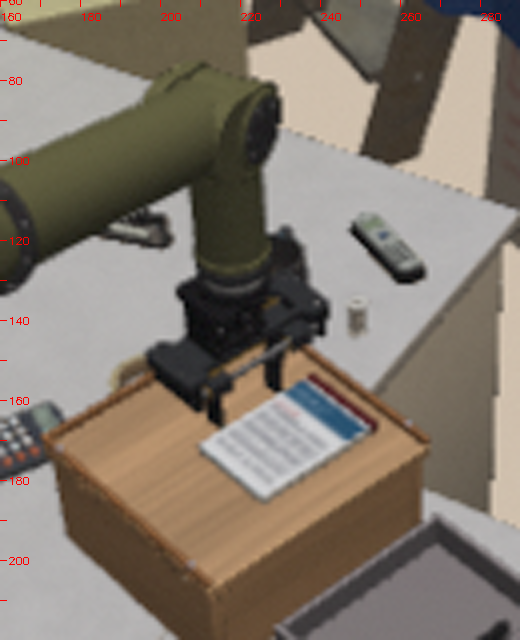

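View pics/t11.png

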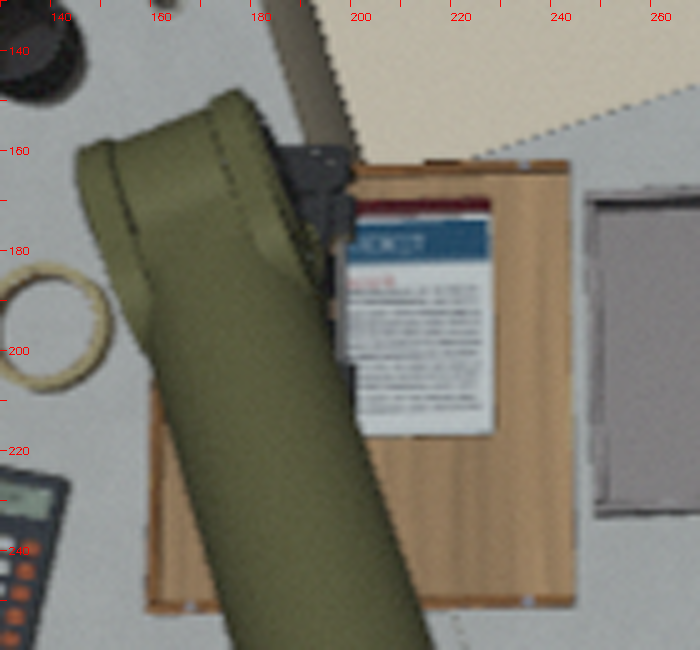

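The pad is now square to the shelf, with its front edge at column 229 in the top view, and it is sliding flat. I'll check its x alignment with the tray before the drop.

```bash
python3 - <<'E'
from h import *
f=lambda c,u,v,z:np.round(ray(c,u-.5,v-.5,z)[:2],4)
print('pad',f('top',228,170,.163),f('top',229,217.5,.163))
print('padscene',f('scene',226,184.5,.163),f('scene',253.5,168,.158))
print('tray',f('top',245.5,168,.05),f('top',247.5,233,.05))
print('tray2',f('top',294,166,.05),f('top',298,231,.05))
E
```

```text
pad [0.6609 0.1587] [0.5001 0.1548]
padscene [0.5067 0.1533] [0.6559 0.1533]
tray [0.6939 0.1035] [0.4566 0.0974]
tray2 [ 0.6994 -0.0743] [ 0.4618 -0.0823]
```

The pad centre is at x ≈ 0.58 and the tray centre at x ≈ 0.578, so they line up. Pushing the pad over the edge.

```bash
python3 -m pendant '[0,-0.4,0,0,0,0,70, 0,-0.6,0,0,0,0,70, 0,-0.7,0,0,0,0,70, 0,-0.7,0,0,0,0,70, 0,-0.7,0,0,0,0,70, 0,-0.7,0,0,0,0,70, 0,-0.7,0,0,0,0,70, 0,-0.7,0,0,0,0,70, 0,-0.4,0,0,0,0,70, 0,0,0,0,0,0,70]';python3 - <<'E'
from h import *
crop('scene',170,110,370,310,3,'s12.png')
crop('top',150,130,310,260,5,'t12.png')
E
```

```text
time_s: 20.15
tool_pos: [0.5778, 0.0496, 0.1587]
tool_rot: [-90.0, -0.0, -89.1]
force: [0.0, 0.1, 0.0]
grip_width: 0.0698
```

View pics/s12.png

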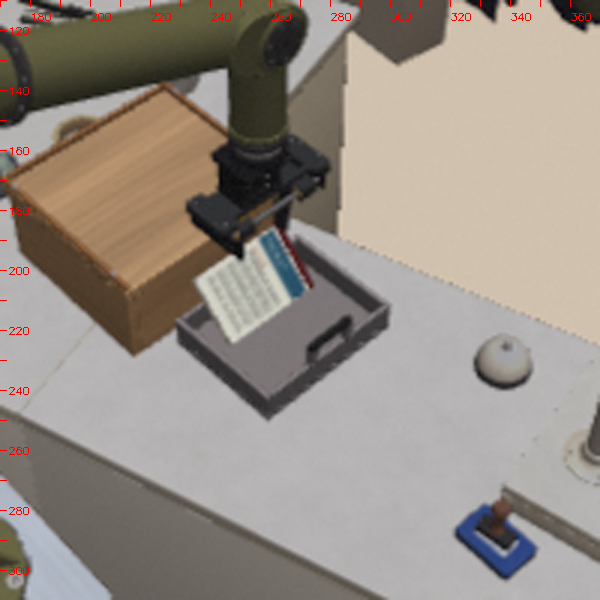

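The pad is off the shelf and inside the tray, but it looks tilted: either leaning or still settling. I'll raise the arm clear and look again.

```bash
python3 -m pendant '[0,0,0.4,0,0,0,70, 0,0,0.9,0,0,0,70, 0,0,1,0,0,0,70, 0,0.5,0.6,0,0,0,70, 0,1,0,0,0,0,70, 0,1,0,0,0,0,70, 0,1,0,0,0,0,70, 0,1,0,0,0,0,70]';python3 - <<'E'
from h import *
crop('scene',210,170,310,260,6,'s13.png')
crop('top',150,130,310,260,5,'t13.png')
E
```

```text
time_s: 21.25
tool_pos: [0.5776, 0.2345, 0.2759]
tool_rot: [-89.9, 0.0, -88.8]
force: [0.9, 0.0, 0.0]
grip_width: 0.0703
```

View pics/s13.png

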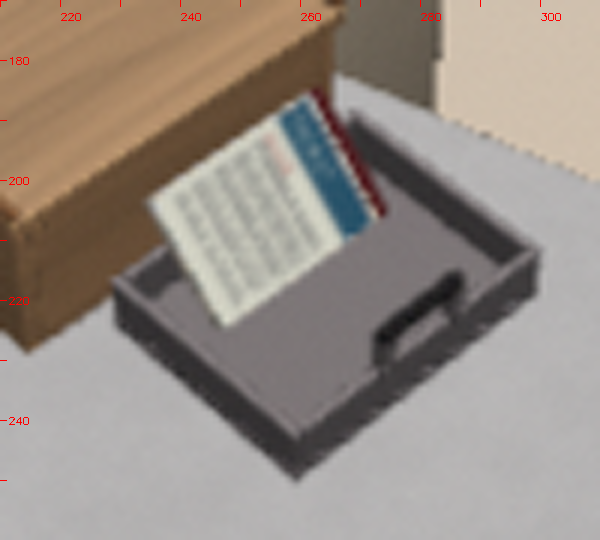

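View pics/t13.png

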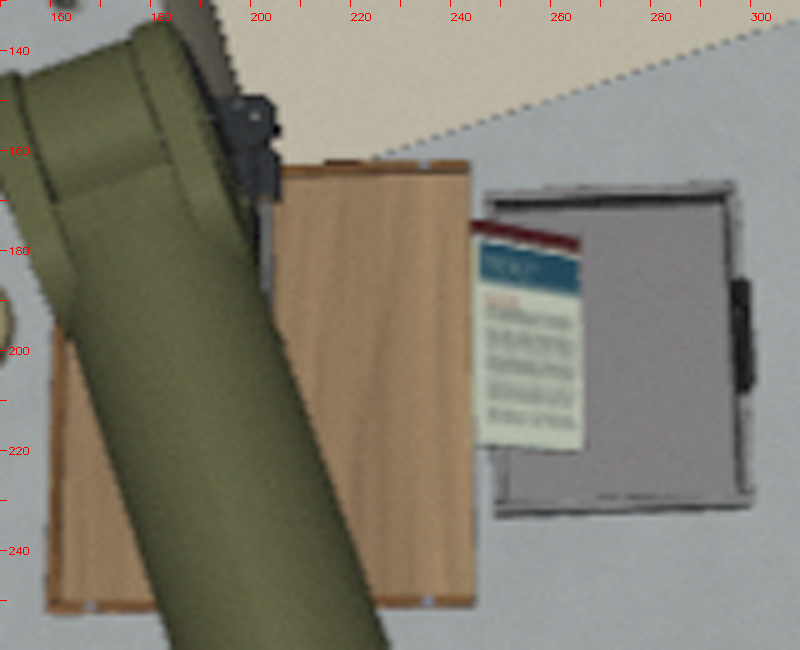

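The pad is tilted and stable. Its foot is on the tray floor at about column 266 and its top edge leans on the shelf front at column 243, so it still touches the shelf. To fix this I'll regrip the bar, draw the tray away so the pad drops onto the rim, and then nudge its upper edge in.

```bash
python3 -m pendant '[0,-0.9,0,0,0,1,70, 0,-0.9,0,0,0,1,70, 0,-0.9,0,0,0,1,70, 0,-0.9,0,0,0,1,70, 0,-0.9,0,0,0,1,70, 0,-0.9,0,0,0,1,70, 0,-0.9,0,0,0,1,70, 0,-0.9,0,0,0,1,70, 0,-0.8,0,0,0,1,60, 0,0,0,0,0,0,60]';python3 - <<'E'
from h import *
o=env.get_obs();print(o['tool_pos'],o['tool_rot'],o['qpos'])
f=lambda c,u,v,z:np.round(ray(c,u-.5,v-.5,z)[:2],4)
print('bar',f('top',298,186,.088),f('top',299.5,208,.088), f('scene',286.5,215.5,.088),f('scene',272.5,226.5,.088))
E
```

```text
time_s: 22.6
tool_pos: [0.5776, -0.0918, 0.2759]
tool_rot: [-90.1, -0.1, 0.8]
force: [0.0, -0.2, -0.5]
grip_width: 0.0617
[ 0.5775917  -0.09178128  0.27586189] [-9.00861170e+01 -7.26325037e-02  8.01816343e-01] [-19.19541094   9.56505     29.25970546  89.17699634  -4.62791389
  82.3969934  101.13185045]
bar [ 0.6175 -0.0831] [ 0.5392 -0.0862] [ 0.6205 -0.0864] [ 0.54   -0.0897]
```

Bar at about y = -0.086. I'll shift +5 mm, go down and grip.

```bash
python3 -m pendant '[0,0.12,-0.6,0,0,0,60, 0,0,-1,0,0,0,60, 0,0,-1,0,0,0,60, 0,0,-1,0,0,0,60, 0,0,-0.9,0,0,0,60, 0,0,-0.6,0,0,0,60, 0,0,-0.2,0,0,0,60, 0,0,0,0,0,0,5, 0,0,0,0,0,0,5, 0,0,0,0,0,0,5]' 30;python3 -m pendant '[0,0,0,0,0,0,5, 0,0,0,0,0,0,5, 0,0,0,0,0,0,5, 0,0,0,0,0,0,5, 0,0,0,0,0,0,5, 0,0,0,0,0,0,5]' 30
```

```text
time_s: 23.85
tool_pos: [0.5787, -0.0833, 0.0638]
tool_rot: [-90.0, -0.1, 1.1]
force: [0.8, -1.0, 0.5]
grip_width: 0.0381
time_s: 24.6
tool_pos: [0.578, -0.0855, 0.0629]
tool_rot: [-90.1, -0.0, 1.0]
force: [-0.2, -5.7, 1.4]
grip_width: 0.0113
```

```bash
python3 -m pendant '[0,-0.2,0,0,0,0,5, 0,-0.4,0,0,0,0,5, 0,-0.5,0,0,0,0,5, 0,-0.5,0,0,0,0,5, 0,-0.5,0,0,0,0,5, 0,-0.4,0,0,0,0,5, 0,-0.2,0,0,0,0,5, 0,0,0,0,0,0,5]' 30;python3 - <<'E'
from h import *
crop('scene',200,170,340,290,5,'s14.png')
crop('top',220,130,340,260,5,'t14.png')
E
```

```text
time_s: 25.6
tool_pos: [0.5787, -0.1898, 0.0629]
tool_rot: [-89.9, -0.1, 1.1]
force: [0.1, 3.1, 3.6]
grip_width: 0.0119
```

View pics/s14.png

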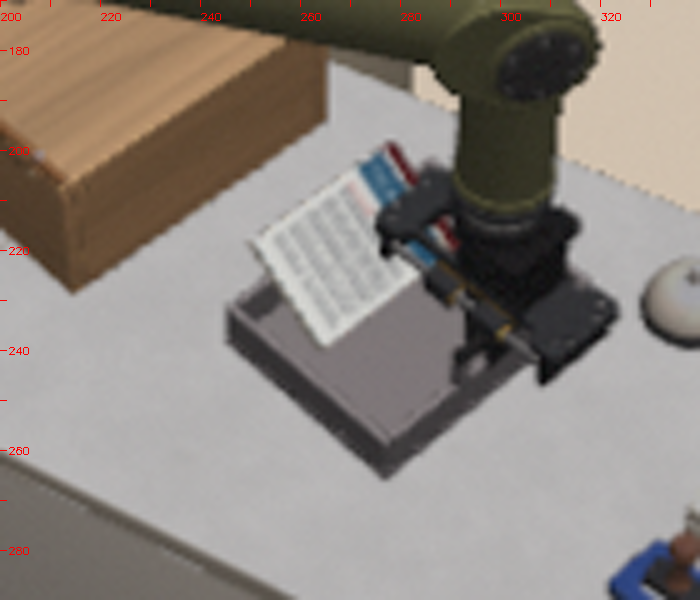

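View pics/t14.png

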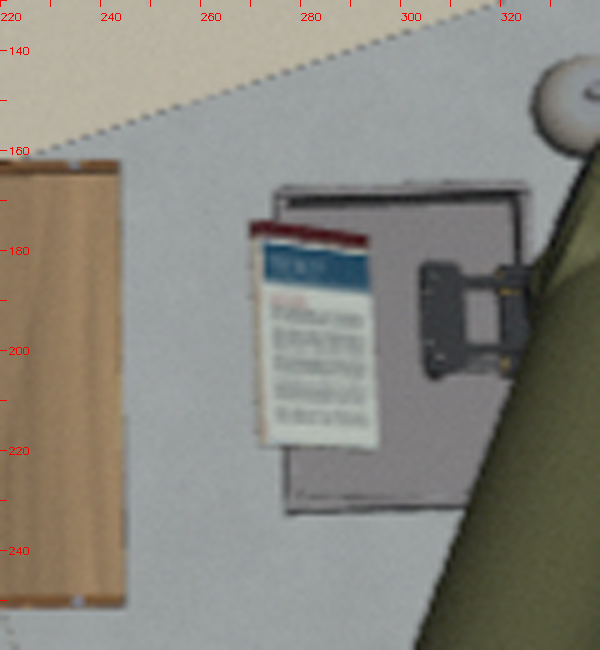

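As planned, the pad now leans only on the tray's +y rim, with its upper edge at column 268–270 and its foot near 293, and it is clear of the shelf. I'll draw the tray 30 mm further for finger room, release, and go behind the pad.

```bash
python3 -m pendant '[0,-0.2,0,0,0,0,5, 0,-0.3,0,0,0,0,5, 0,-0.25,0,0,0,0,5, 0,0,0,0,0,0,40, 0,0,0,0,0,0,50, 0,0,0,0,0,0,50, 0,0,0,0,0,0,50, 0,0,0,0,0,0,50, 0,0,0.3,0,0,0,50, 0,0,0.8,0,0,0,50]';python3 -m pendant '[0,0,1,0,0,0,70, 0,0,1,0,0,-1,70, 0,0,1,0,0,-1,70, 0,0.7,0.4,0,0,-1,70, 0,0.7,0,0,0,-1,70, 0,0.7,0,0,0,-1,70, 0,0.7,0,0,0,-1,70, 0,0.7,0,0,0,-1,70, 0,0.7,0,0,0,-1,70, 0,0.7,0,0,0,-1,70]';python3 - <<'E'
from h import *
crop('scene',200,150,340,290,5,'s15.png')
crop('top',220,130,340,260,5,'t15.png')
print(env.get_obs()['tool_pos'])
E
```

```text
time_s: 26.95
tool_pos: [0.5768, -0.2209, 0.1062]
tool_rot: [-90.0, 0.2, 1.1]
force: [0.1, 0.7, -0.0]
grip_width: 0.0499
time_s: 28.2
tool_pos: [0.578, -0.0246, 0.2437]
tool_rot: [-89.9, 0.0, -89.3]
force: [-0.1, -0.3, 0.5]
grip_width: 0.0702
[ 0.57817577 -0.02098045  0.24323226]
```

View pics/s15.png

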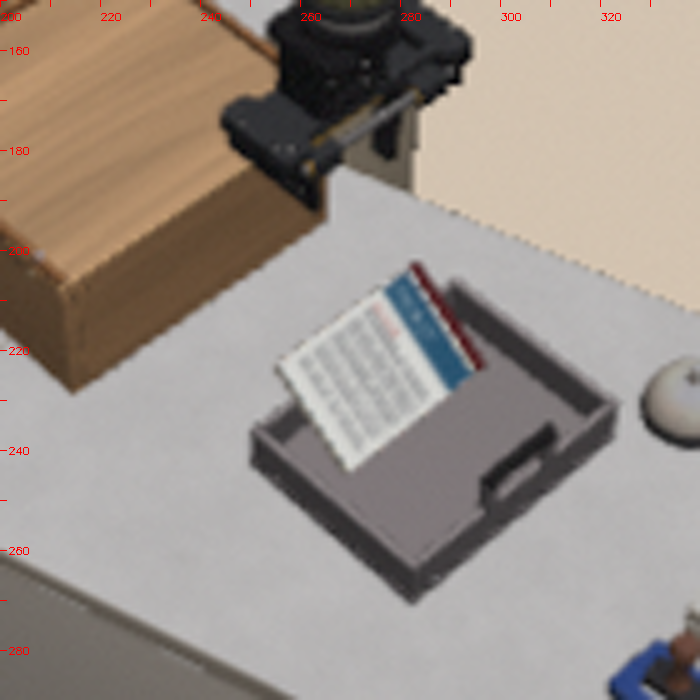

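View pics/t15.png

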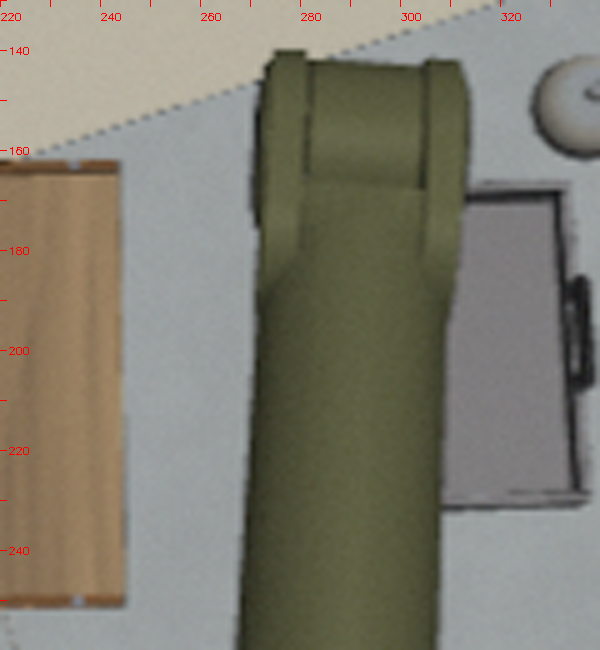

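```bash
python3 - <<'E'
from h import *
f=lambda c,u,v,z:np.round(ray(c,u-.5,v-.5,z)[:2],4)
for z in(.08,.095): print(f('scene',255,223.5,z),f('scene',281,203,z), 'top@t14 shifted -32mm', f('top',270,174,z),f('top',272,218,z))
print('foot',f('scene',269.5,244,.018),f('scene',295,223.5,.018))
print('rim+y',f('scene',250.5,236,.05),'-y',f('scene',282.5,264,.05),f('scene',323.5,231,.05))
E
```

```text
[ 0.5029 -0.027 ] [ 0.6553 -0.0183] top@t14 shifted -32mm [0.6638 0.0149] [0.5059 0.0103]
[ 0.495  -0.0361] [ 0.646  -0.0274] top@t14 shifted -32mm [0.6605 0.0153] [0.5043 0.0108]
foot [ 0.5086 -0.1074] [ 0.659  -0.1015]
rim+y [ 0.4629 -0.0445] -y [ 0.4652 -0.2264] [ 0.6975 -0.223 ]
```

The upper edge is near y = -0.02 and the rim near -0.04. I'll go down behind the pad with the fingertips just above rim height.

```bash
python3 -m pendant '[0,0.8,0,0,0,0,70, 0,0.75,0,0,0,0,70, 0,0,-0.6,0,0,0,70, 0,0,-0.8,0,0,0,70, 0,0,-0.8,0,0,0,70, 0,0,-0.8,0,0,0,70, 0,0,-0.8,0,0,0,70, 0,0,-0.6,0,0,0,70, 0,0,-0.2,0,0,0,70, 0,0,0,0,0,0,70]';python3 - <<'E'
from h import *
crop('scene',200,150,340,290,5,'s16.png')
E
```

```text
time_s: 29.55
tool_pos: [0.5782, 0.0359, 0.059]
tool_rot: [-90.0, -0.0, -88.9]
force: [0.6, 0.1, 0.9]
grip_width: 0.0705
```

View pics/s16.png

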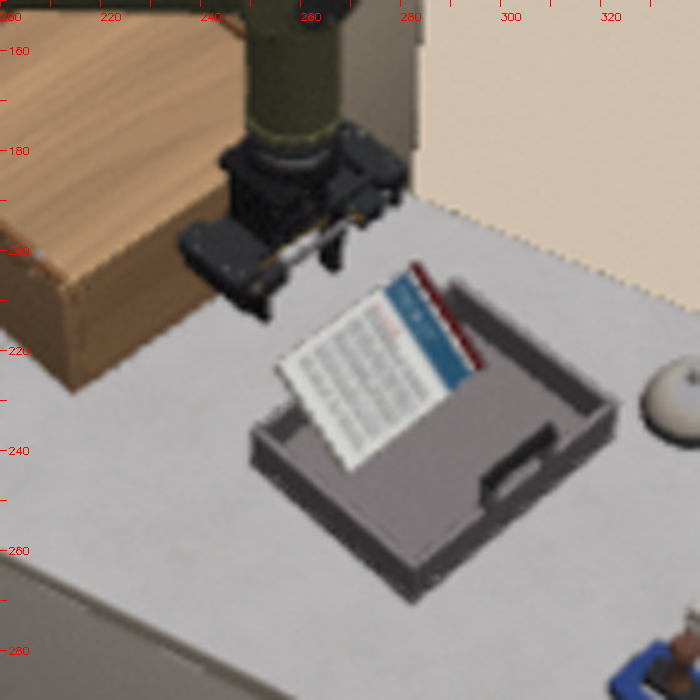

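The fingers are behind the pad's upper edge and clear of it and the shelf. Pushing gently in -y.

```bash
python3 -m pendant '[0,-0.3,0,0,0,0,70, 0,-0.3,0,0,0,0,70, 0,-0.3,0,0,0,0,70, 0,-0.3,0,0,0,0,70, 0,-0.3,0,0,0,0,70, 0,-0.3,0,0,0,0,70, 0,0,0,0,0,0,70]';python3 - <<'E'
from h import *
crop('scene',200,150,340,290,5,'s17.png')
E
```

```text
time_s: 30.48
tool_pos: [0.5778, -0.037, 0.0586]
tool_rot: [-90.0, -0.0, -89.1]
force: [0.2, 0.1, -0.1]
grip_width: 0.0697
```

View pics/s17.png

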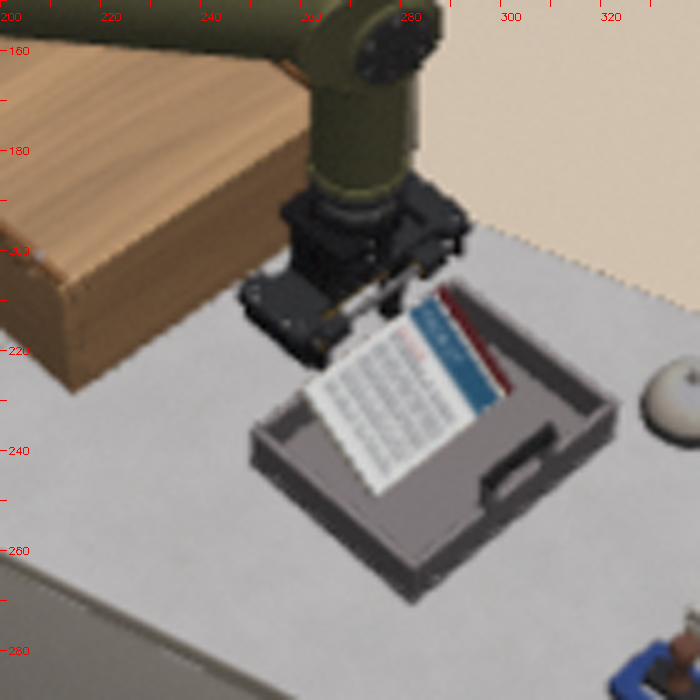

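The pad is sliding in. Its foot has reached about (275,248), the tray hasn't moved, and the tilt is shrinking. I'll keep going.

```bash
python3 -m pendant '[0,-0.2,0,0,0,0,70, 0,-0.3,0,0,0,0,70, 0,-0.3,0,0,0,0,70, 0,-0.2,0,0,0,0,70, 0,0,0,0,0,0,70]';python3 - <<'E'
from h import *
crop('scene',200,150,340,290,5,'s18.png')
E
```

```text
time_s: 31.15
tool_pos: [0.5778, -0.0767, 0.0586]
tool_rot: [-90.0, -0.0, -89.0]
force: [0.9, 0.7, -1.1]
grip_width: 0.0695
```

View pics/s18.png

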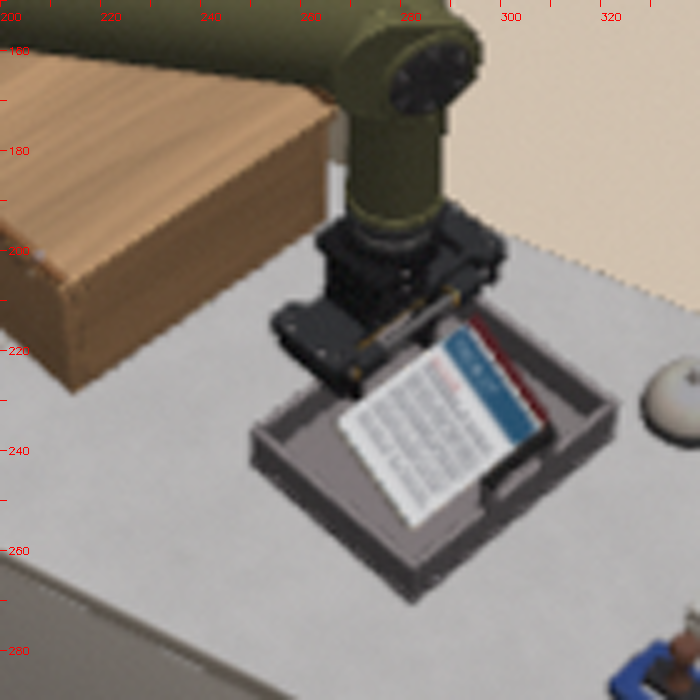

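The pad has come off the +y rim. I'll lift the arm away and check whether it lies flat.

```bash
python3 -m pendant '[0,0.2,0.6,0,0,0,70, 0,0,1,0,0,0,70, 0,0,1,0,0,0,70, 0,0,1,0,0,0,70, 0,1,1,0,0,0,70, 0,1,0,0,0,0,70, 0,1,0,0,0,0,70, 0,1,0,0,0,0,70, 0,1,0,0,0,0,70, 0,1,0,0,0,0,70]';python3 - <<'E'
from h import *
crop('scene',240,180,360,310,5,'s19.png')
crop('top',220,130,420,260,4,'t19.png')
E
```

```text
time_s: 32.45
tool_pos: [0.5776, 0.1744, 0.2426]
tool_rot: [-90.0, 0.0, -88.9]
force: [0.7, 0.4, -0.1]
grip_width: 0.07
```

View pics/s19.png

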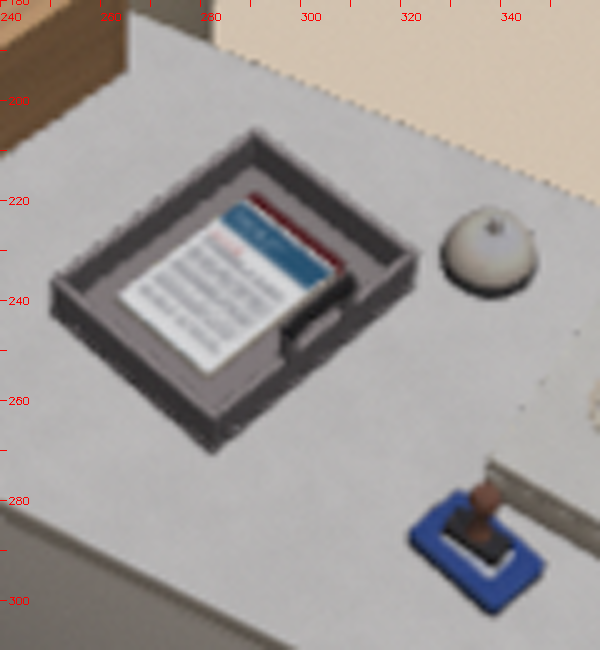

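View pics/t19.png

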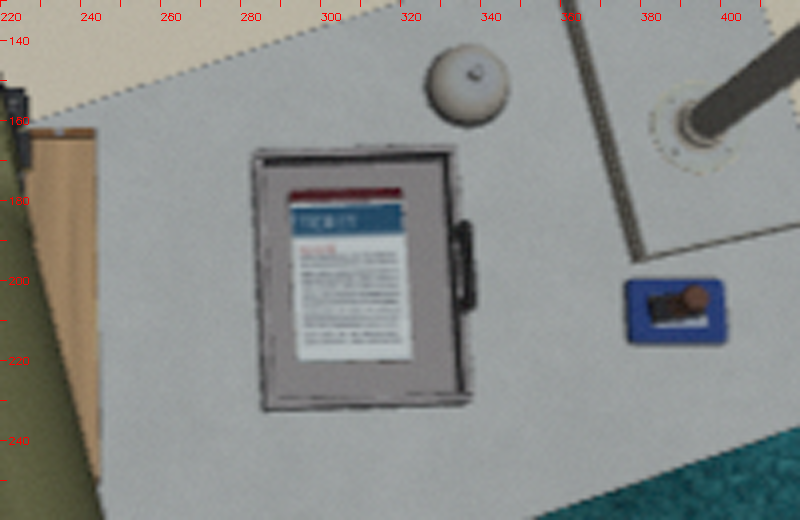

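The pad lies flat inside the tray, clear of the shelf, at about (305,199) in the top view. The stamp is upright on the ink pad at about (334,279) in the scene view. The bell is where it was, and the arm is hovering free, so I'll hand in.

```bash
python3 -c "
from cell import env
print(env.sign_off())"
```

```text
the job is handed in; nothing more can be done
None
```

I handed the job in at about 32.5 s, and the ticket pad now lies flat inside the tray. `sign_off` gives no verdict, so this rests on my own camera checks.

- **Stamp:** I lifted it off the pad and stood it on the closed ink pad. The camera estimates put it within about 5 mm of the ink pad's centre, and it was still upright in the last pictures.
- **Tray:** I slid it to within about 10 mm of the open edge, lined up with the pad. The estimated x centres were 0.578 m for the tray and 0.58 m for the pad.
- **Pad:** I pushed it flat over the edge without lifting it. It first came to rest leaning between the tray floor and the shelf front. I mended that by drawing the tray about 135 mm away from the shelf and nudging the pad's upper edge over the rim, which dropped it flat.

**Last checks:** the final pictures show the pad clear of the shelf, the tray flat, and the bell where it started. The arm is hovering clear of everything. The tape roll and calculator looked untouched in earlier pictures, but they are not in the final crops. The two cameras disagreed by up to about 10 mm on the ink pad's y position, and I used the average.

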